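Pack the gift box with the sealed goods

TASK

Pack the gift box: stand each of the four sealed goods (the lidded jar, the small round shaker, the lidded square tin and the oblong tin) upright and fully down in the pocket of its own shape and size. Set them down gently, do not drop them. The jar and the square tin that have lost their lids are opened samples: leave those two standing where they are.

Things in the scene. Friction and masses are not known exactly. Their poses are not given: they have to be found in the camera images.
- jar: Sealed round jar, amber glass with a paper band and a flat red screw lid, 0.18 to 0.35 kg. Body 58 mm across up to 74 mm height, shoulder 74-82 mm, lid 54 mm across, total height 98 mm. Origin: centre of its underside, z up along its axis. Stands loose on the table. Belongs in insert_large_round.
- shaker: Small round steel spice shaker with a paper band and a red cap, 42 mm across, total height 78 mm (cap from 64 mm up, 41 mm across), 0.08 to 0.17 kg. Origin: centre of its underside, z up along its axis. Stands loose on the table. Belongs in insert_small_round.
- square_tin: Sealed square steel tin, body 54 x 54 mm up to 76 mm height, closed by a 50 mm square lid up to 88 mm with a round brass disc on it, paper label on two sides, 0.12 to 0.26 kg. Origin: centre of its underside, z up, x and y square to its sides. Stands loose on the table at any yaw. Belongs in insert_square.
- oblong_tin: Sealed oblong steel tin with rounded corners, standing upright: 70 mm along its x, 42 mm along its y, 84 mm high (the top 4 mm a smaller raised panel with a dark ring pull), 0.2 to 0.42 kg. Origin: centre of its underside, z up. Stands loose on the table at any yaw. Belongs in insert_oblong.
- open_jar: Look-alike to leave alone: amber glass jar like the sealed one (58 mm across, paper band) but with no lid, open and empty, 92 mm high, mouth 50 mm. Origin: centre of its underside. Loose.
- open_tin: Look-alike to leave alone: square steel tin like the sealed one (54 x 54 mm, label on one side) but with no lid, open and empty, 76 mm high. Origin: centre of its underside. Loose.
- insert_large_round: Fixed pale pulp insert in the gift box, 104 mm square, 18 mm high, with one pocket 14 mm deep: a round one 74 mm across, for the jar. Origin: centre of its underside, 5 mm above the table; pocket floor 4 mm, rim 18 mm above the origin. z up, x and y along its sides. The four inserts lie 2 by 2, 105 mm apart, in any order, turned like the box (226 mm square, walls 30 mm high, 5 mm thick).
- insert_small_round: Fixed pale pulp insert in the gift box, 104 mm square, 18 mm high, with one pocket 14 mm deep: a round one 58 mm across, for the shaker. Origin: centre of its underside, 5 mm above the table; pocket floor 4 mm, rim 18 mm above the origin. z up, x and y along its sides. The four inserts lie 2 by 2, 105 mm apart, in any order, turned like the box (226 mm square, walls 30 mm high, 5 mm thick).
- insert_square: Fixed pale pulp insert in the gift box, 104 mm square, 18 mm high, with one pocket 14 mm deep: a square one 70 x 70 mm, sides along its x and y, for the square tin. Origin: centre of its underside, 5 mm above the table; pocket floor 4 mm, rim 18 mm above the origin. z up, x and y along its sides. The four inserts lie 2 by 2, 105 mm apart, in any order, turned like the box (226 mm square, walls 30 mm high, 5 mm thick).
- insert_oblong: Fixed pale pulp insert in the gift box, 104 mm square, 18 mm high, with one pocket 14 mm deep: an oblong one, 86 mm along its x and 58 mm along its y, for the oblong tin. Origin: centre of its underside, 5 mm above the table; pocket floor 4 mm, rim 18 mm above the origin. z up, x and y along its sides. The four inserts lie 2 by 2, 105 mm apart, in any order, turned like the box (226 mm square, walls 30 mm high, 5 mm thick).
Mind the look-alikes: they are no part of the job. Leave any blue or green look-alike of the oblong_tin alone.

How it is judged:
By the outcome, as a careful person would: the job done as asked, in the order asked, and still so for the second after the job is handed in, with the robot touching nothing.
It also fails if it takes over 112 s, if anything falls off the work surface, if the arm or the gripper's body presses on something with over 40 N, if the wrist force passes 120 N, or if a joint passes its speed limit or range.

ROBOT

A 6-joint arm with a two-finger parallel gripper is mounted at the origin on the work surface. World frame = base frame: x ahead of the robot, y to its left, z up, the work surface at z = 0. Lengths are in mm, angles in rad, forces in N, time in s.
With the tool pointing down it reaches from about 350 to 875 mm from the base axis. Payload 4.2 kg.
Tool frame: the origin (TCP) lies at the very end of the fingers, on their centre line; the grasp point (between the pads) lies 19 mm behind it; z points along the fingers, y is the line along which they close (so a half turn about z gives the same grasp; the last joint's range is limited). The gripper opens to 85 mm and grips with 20 to 120 N. Pads are 22 mm wide; open, the fingers measure 114 mm over their backs; the gripper's body (76 mm by 85 mm) begins 54 mm behind the grasp point. The pads swing forward as they close: fully open they stand 13 mm farther back than shut.
Start: joints at [-0.844, 0.385, 0.008, 0, -1.194, -0.259], TCP at [281.838, -557.823, 231.312] pointing down, gripper open.
Joint ranges: [-3.14, 3.14], [-1.21, 2.06], [-1.07, 1.41], [-3.16, 2.05], [-2.99, -0.16], [-3.1, 3.1]. Speed limits (rad/s): [2.79, 2.79, 3.14, 3.14, 3.14, 3.14].

INTERFACE

Orientations are given as a unit quaternion [x, y, z, w].
In Python, from bench import arm gives the robot as it stands. The module is installed in compiled form; this text tells all that it offers.
- The arm moves only by the tool drive_tool, never from a script. Its argument "targets" is a list of rows, each a list of 5 numbers: the closure, from -1 (fully open) to 1 (shut), then the shift along the tool's x, y, z in mm, then the turn about the tool's z in degrees. In form: [[grip, tx, ty, tz, roll], ...]. A call has 1 to 12 rows; each row is the pose to reach, as a shift and turn from the pose commanded when the call began, along the tool's axes at that moment; what a row does not reach only later rows make up. A row lasts 1/10 s, in which the tool goes at most 50 mm and 8.59 degrees, less where a joint would pass 70% of its speed; a pose out of reach is approached as far as the arm can. A call with a gripper value outside its range is refused whole. The fingers move at their own pace and stop on an object; the grip force is fixed at half the most. Time passes only in rows, so rows that repeat a pose let the fingers close. It gives the time, the measured TCP pose, the force, the opening and the grip force at its end, in the units of the state.
- arm.read_state(): the state, without advancing time (a new reading comes with each control period).
- arm.get_image(name): name is "scene" or "top" or "wrist"; returns the picture (384x512x3 uint8, blue, green, red); there is no depth.
- arm.camera_params(name): a dict with "fov_y" (degrees; the focal length in pixels is half the picture's height over the tangent of half this angle, whatever the lens; pixels are square), "cx", "cy" (the principal point, pixels), "D" ([k1, k2, p1, p2, k3] as OpenCV has them; the pictures are not rectified), "rvec" (rotation vector, rad) and "tvec" (3), from world to camera coordinates, as OpenCV has them; the wrist camera has in their place "tool_from_camera" (4x4, takes a point from camera to tool coordinates, whose origin is the TCP and whose axes are the flange's). Camera axes: x right, y down, z forward; pixel columns grow to the right and rows downward; lengths in mm; the calibration is good to about 2 mm. A picture is of the moment at which its call begins: read the wrist's pose just before it. camera_params takes no time and is no camera call.
- arm.job_done(): hands the job in; it is judged then, once.
The state is a dict: "clock": time; "joints": joint angles; "joint_vel": joint speeds; "joint_efforts": joint torques, N m; "position": TCP position; "ee_rot": TCP orientation; "contact_force": force on the tool from outside, world axes, zero at the start; "wrist_torque": the same for the moment, N m; "gripper_width": finger opening in mm; "grasp_force": force on a finger pad.
Only numpy, scipy, OpenCV 4.12 (cv2) and the standard library are available. Lean on these libraries where they do the work, as an engineer would, in place of code of your own. Each camera call takes 0.05 s, during which the arm holds its last target. There are 200 camera calls.

## Working session

There is one attempt and no reset: what is moved stays moved. The work goes in short steps, Python scripts to look and compute and a tool call to move; the robot and the scene stay as the last step left them, time stands still between calls to the robot, and variables do not carry over. Pictures are saved under pics/ and viewed, at most 14 in all, crops included, and the job is handed in when it is done.

Besides the shell and the picture viewer there is one more tool, called after "Emit:" by a JSON object that holds its "method" and its "body", one argument or row to a line. drive_tool: Moves the arm, as the interface text tells. Its arguments: {"type":"object","properties":{"targets":{"type":"array","items":{"type":"array","items":{"type":"number"}}}},"required":["targets"]}

```bash
mkdir -p pics; cat > h.py <<'E'
import numpy as np,cv2
from scipy.spatial.transform import Rotation as R
from bench import arm
def K(p):
    f=192/np.tan(np.radians(p["fov_y"]/2)); return np.array([[f,0,p["cx"]],[0,f,p["cy"]],[0,0,1.]])
def cam(name,s=None):
    p=arm.camera_params(name)
    if name=="wrist":
        s=s or arm.read_state(); T=np.array(p["tool_from_camera"]); Rt=R.from_quat(s["ee_rot"]).as_matrix()
        return p,Rt@T[:3,:3],Rt@T[:3,3]+np.array(s["position"])
    Rm=cv2.Rodrigues(np.array(p["rvec"],float))[0]; return p,Rm.T,-Rm.T@np.array(p["tvec"],float).ravel()
def rays(c,px):
    p,Rw,o=c; u=cv2.undistortPoints(np.array(px,float).reshape(-1,1,2),K(p),np.array(p["D"],float)).reshape(-1,2)
    return o,np.c_[u,np.ones(len(u))]@Rw.T
def onz(c,px,z):
    o,d=rays(c,px); return o+d*((z-o[2])/d[:,2])[:,None]
def proj(c,P):
    p,Rw,o=c; return cv2.projectPoints(np.array(P,float).reshape(-1,1,3),cv2.Rodrigues(Rw.T)[0],-Rw.T@o,K(p),np.array(p["D"],float))[0].reshape(-1,2)
def tri(c1,p1,c2,p2):
    o1,d1=rays(c1,[p1]);o2,d2=rays(c2,[p2]);A=np.c_[d1[0],-d2[0]];t=np.linalg.lstsq(A,o2-o1,rcond=None)[0]
    a=o1+t[0]*d1[0];b=o2+t[1]*d2[0];return (a+b)/2,np.linalg.norm(a-b)
E
python3 - <<'E'
from h import *
for n in ("top","scene","wrist"):
    cv2.imwrite(f"pics/{n}0.png",arm.get_image(n)); c=cam(n); print(n,c[2].round(),c[1][:,2].round(2),c[0]["fov_y"],np.round(c[0]["D"],3))
s=arm.read_state();print(s)
E
```

```text
top [368. -38. 995.] [ 0.15  0.01 -0.99] 44.98483545647233 [0.056 0.    0.    0.    0.   ]
scene [1003.  302.  930.] [-0.47 -0.31 -0.83] 42.641721065240965 [0.016 0.    0.    0.    0.   ]
wrist [ 223. -588.  373.] [ 0.23  0.12 -0.97] 61.86547653808921 [-0.042  0.     0.     0.     0.   ]
{'clock': 0.15, 'joints': array([-8.44397905e-01,  3.85380456e-01,  6.93417880e-03, -3.12835150e-04,
       -1.19397361e+00, -2.58584843e-01]), 'joint_vel': array([ 0.00013125, -0.00181825,  0.00346217,  0.00083488,  0.00083428,
        0.00085106]), 'joint_efforts': array([ 7.59143240e-04, -3.92679870e+01,  1.88582593e+01,  4.18855593e+00,
       -3.42363397e-03, -2.87764564e-06]), 'position': array([ 281.63835299, -557.46531899,  230.4761773 ]), 'ee_rot': array([-2.31723500e-01,  9.72781342e-01,  7.84051664e-04, -2.55710536e-04]), 'contact_force': array([ 0.74979232, -0.48552427,  0.09290184]), 'wrist_torque': array([-0.0189495 , -0.02297382,  0.04894208]), 'grasp_force': 0.0, 'gripper_width': 85.45602492084973}
```

View pics/top0.png

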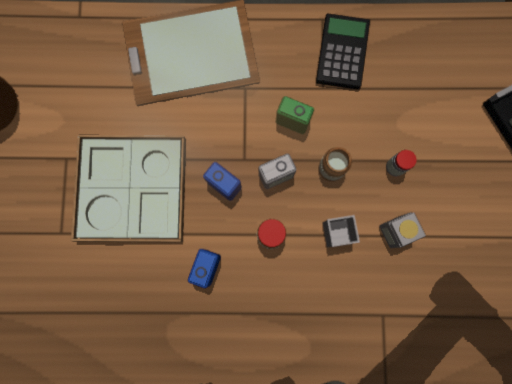

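View pics/scene0.png

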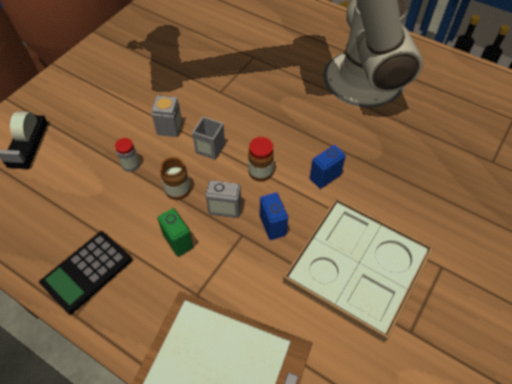

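Top view: the jar lid is at (272,233), the shaker at (405,160), the square tin's disc at (409,230) and the grey oblong at (278,170). The box spans (75..185, 137..243). Its pockets are square upper left, small round upper right, large round lower left and oblong lower right, with the oblong's long side vertical. The scene view agrees.

```bash
cat > m.py <<'E'
from h import *
t=cv2.imread("pics/top0.png");s=cv2.imread("pics/scene0.png");ct=cam("top");cs=cam("scene")
def blobs(im,lo,hi,amin=30):
    h=cv2.cvtColor(im,cv2.COLOR_BGR2HSV);m=cv2.inRange(h,lo,hi)
    if lo[0]<5:m|=cv2.inRange(h,(172,lo[1],lo[2]),(179,255,255))
    n,l,st,ce=cv2.connectedComponentsWithStats(m);return m,[(ce[i].round(1),st[i][4],st[i][:4]) for i in range(1,n) if st[i][4]>amin]
if __name__=="__main__":
    for nm,im in(("top",t),("scene",s)):
        print(nm,"red",[b[:2] for b in blobs(im,(0,150,70),(5,255,255))[1]]);print("brass",[b[:2] for b in blobs(im,(16,110,140),(30,255,255))[1]])
    print("pale",[b for b in blobs(t,(25,10,140),(90,60,255),200)[1]])
    a=cv2.resize(t[125:255,65:195],None,fx=4,fy=4,interpolation=cv2.INTER_CUBIC)
    cv2.imwrite("pics/box.png",a)
    b=cv2.resize(t[140:260,250:440],None,fx=4,fy=4,interpolation=cv2.INTER_CUBIC);cv2.imwrite("pics/goods.png",b)
E
python3 m.py
```

```text
top red [(array([405.8, 159.3]), np.int32(314)), (array([271.5, 232.6]), np.int32(607))]
brass [(array([408.3, 228.7]), np.int32(244))]
scene red [(array([260.6, 147.3]), np.int32(407)), (array([123.6, 145.2]), np.int32(212))]
brass [(array([163.9, 103. ]), np.int32(126)), (array([423.7, 263.8]), np.int32(77)), (array([400.9, 309.5]), np.int32(76))]
pale [(array([194.4,  50.5]), np.int32(7023), array([141,   7, 109,  88], dtype=int32)), (array([129.7, 188.8]), np.int32(9062), array([ 77, 140, 103,  98], dtype=int32))]
```

View pics/box.png

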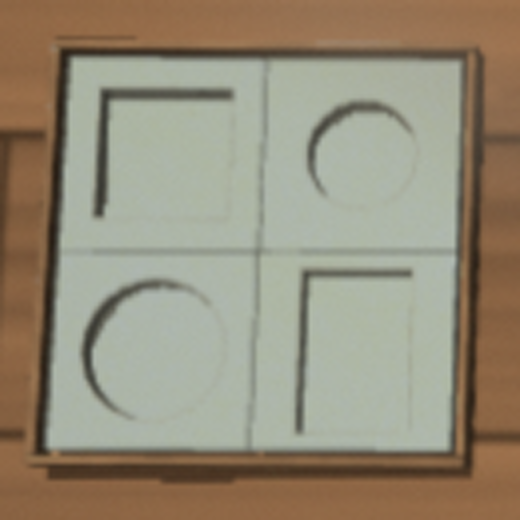

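View pics/goods.png

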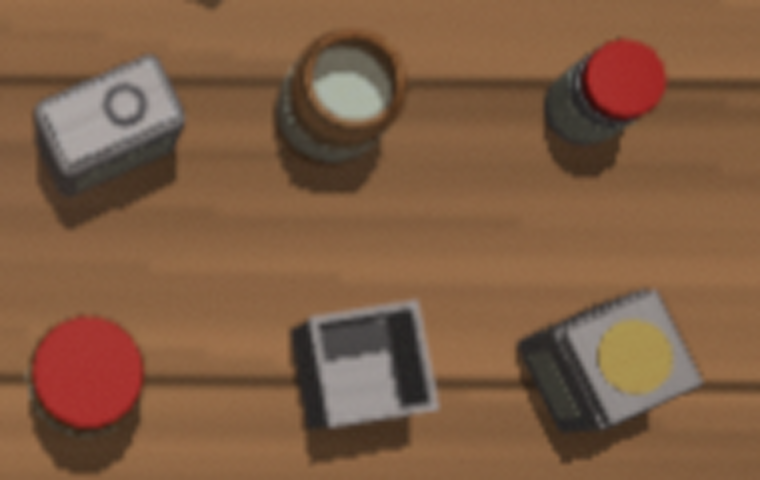

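Box crop (4x, origin 65,125): seam crossing at (258,251). Pocket centres are about (362,156) small, (154,351) large, (165,153) square and (355,351) oblong. Goods crop (4x, origin 250,140): oblong top corners (38,110), (152,55), (184,112), (67,170); square lid corners (555,335), (655,290), (702,382), (605,425).

```bash
cat > m2.py <<'E'
from m import *
def bx(p): return np.array(p)/4+[65,125]-.375
def gd(p): return np.array(p)/4+[250,140]-.375
np.set_printoptions(suppress=True,precision=1)
if __name__=="__main__":
    P={k:onz(ct,[bx(p)],23)[0] for k,p in dict(c=(258,251),sm=(362,156),lg=(154,351),sq=(165,153),ob=(355,351),l=(65,252),r=(460,252),t=(266,60),b=(250,450)).items()}
    for k,v in P.items(): print(k,v)
    d=P["l"]-P["r"];print("yaw of l-r vs +y",np.degrees(np.arctan2(-d[0],d[1])),np.linalg.norm(d)); d=P["t"]-P["b"];print("yaw t-b vs +x",np.degrees(np.arctan2(d[1],d[0])),np.linalg.norm(d))
    print("dist",[np.linalg.norm(P["c"]-P[k]) for k in("sm","lg","sq","ob")])
    print("jar",*tri(ct,(271.5,232.6),cs,(260.6,141)));print("shaker",*tri(ct,(405.8,159.3),cs,(123.6,143)))
    print("sqtin",*tri(ct,(408.3,228.7),cs,(163.9,103)))
    for n,im,c,roi in(("top",t,ct,(258,148,40,45)),("scene",s,cs,(200,172,46,48))):
        x,y,w,h=roi;g=cv2.cvtColor(im,cv2.COLOR_BGR2HSV)[y:y+h,x:x+w];m=cv2.inRange(g,(0,0,150),(179,45,255))
        cn=max(cv2.findContours(m,cv2.RETR_EXTERNAL,cv2.CHAIN_APPROX_NONE)[0],key=cv2.contourArea);r=cv2.minAreaRect(cn);print(n,np.array(r[0])+[x,y],r[1:],cv2.contourArea(cn));
    q=onz(ct,[gd(p) for p in((38,110),(152,55),(184,112),(67,170))],80);print("ob",q.mean(0));e=q[1]-q[0]+q[2]-q[3];print("long",np.linalg.norm(e)/2,"yaw",np.degrees(np.arctan2(e[1],e[0])))
    q=onz(ct,[gd(p) for p in((555,335),(655,290),(702,382),(605,425))],80);print("sq",q.mean(0));e=q[1]-q[0]+q[2]-q[3];print("len",np.linalg.norm(e)/2,"yaw",np.degrees(np.arctan2(e[1],e[0])))
    for n,p,z in(("jar",(271.5,232.6),98),("shaker",(405.8,159.3),78),("sq",(408.3,228.7),88)):print(n,onz(ct,[p],z)[0])
    q=proj(cs,[P["c"],P["sm"],P["lg"],P["sq"],P["ob"]]);print("pred scene",q)
    cv2.imwrite("pics/s2.png",cv2.resize(s[80:340,100:440],None,fx=2.2,fy=2.2,interpolation=cv2.INTER_CUBIC))
E
python3 m2.py
```

```text
c [516.7 238.1  23. ]
sm [568.4 185.3  23. ]
lg [463.3 289.6  23. ]
sq [569.1 289.8  23. ]
ob [464.  184.8  23. ]
l [515.4 339.1  23. ]
r [517.  131.5  23. ]
t [620.5 238.7  23. ]
b [411.9 237.   23. ]
yaw of l-r vs +y 0.4489589949546115 207.61322851236858
yaw t-b vs +x 0.4551420756354401 208.5911144663097
dist [np.float64(73.87533297032726), np.float64(74.24214181035322), np.float64(73.5956325938586), np.float64(74.98658910990302)]
jar [418.9 -62.1 109.8] 1.7852294093922805
shaker [ 569.5 -330.4   78.1] 0.562863015181433
sqtin [ 430.  -326.8   86.8] 0.2225577663791482
top [277.  167.1] ((14.824053764343262, 29.241971969604492), 66.03751373291016) 387.0
scene [233. 194.] ((0.0, 0.0), 0.0) 0.0
ob [550.6 -73.1  80. ]
long 64.84980570389415 yaw -63.16685156002426
sq [ 429.7 -326.4   80. ]
len 53.0941632930906 yaw -65.53547857455978
jar [419.2 -61.7  98. ]
shaker [ 569.4 -330.2   78. ]
sq [ 430.  -326.5   88. ]
pred scene [[359.  262. ]
 [323.8 268.5]
 [393.4 254.7]
 [371.  295.7]
 [347.4 230.5]]
```

View pics/s2.png

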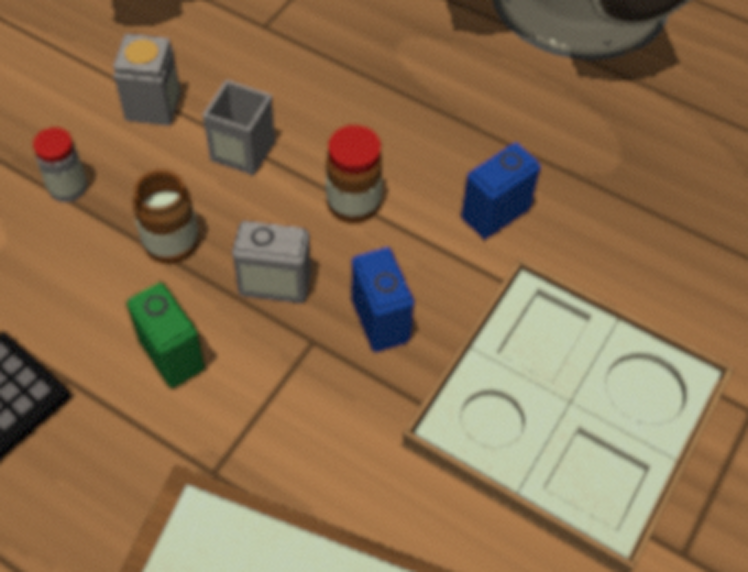

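Scene crop: the seam crossing at (568,400) lands on the pixel predicted for z=23, which confirms the insert height. The goods also agree: shaker z 78.1, square tin z 86.8, jar about 98. First pick is the square tin.

```bash
cat > plan.py <<'E'
from h import *
import sys
np.set_printoptions(suppress=True,precision=1)
def plan(x,y,z,ang):
    s=arm.read_state();Rt=R.from_quat(s["ee_rot"]).as_matrix()
    d=Rt.T@(np.array([x,y,z])-s["position"]);a=np.degrees(np.arctan2(Rt[1,1],Rt[0,1]))
    roll=-((ang-a+90)%180-90)
    print("t",s["clock"].__round__(2),"pos",s["position"],"close-ang",round(a%180,1),"q",np.round(s["joints"],2),"w",round(s["gripper_width"],1),"-> shift",d,"roll",round(roll,1))
if __name__=="__main__":plan(*map(float,sys.argv[1:5]))
E
python3 plan.py 430 -326.5 190 -65.5
python3 - <<'E'
from m2 import *
print("oblong ring",*tri(ct,(280.9,165.4),cs,(219.1,187.3)),"jar",*tri(ct,(271.5,232.6),cs,(261.4,145.5)))
E
```

```text
t 0.15 pos [ 281.6 -557.5  230.5] close-ang 116.8 q [-0.8  0.4  0.  -0.  -1.2 -0.3] w 85.5 -> shift [-236.6  139.2   40.7] roll 2.3
oblong ring [554.  -79.9  83.4] 1.1031198727941838 jar [419.1 -61.3  95.4] 0.8788440637582432
```

Emit:
{"method": "drive_tool", "body": {
  "targets": [
    [-1,-40,23,7,0],
    [-1,-80,47,14,0],
    [-1,-120,70,20,1],
    [-1,-160,93,27,2],
    [-1,-200,117,34,2],
    [-1,-237,139,41,2.3],
    [-1,-237,139,41,2.3],
    [-1,-237,139,41,2.3],
    [-1,-237,139,41,2.3]
  ]
}}

```text
clock: 1.05
position: [430.4, -327.3, 190.3]
ee_rot: [-0.212, 0.977, -0.0, -0.0]
contact_force: [-0.8, -0.7, -0.0]
gripper_width: 85.4
grasp_force: 0.0
```

```bash
python3 plan.py 430 -326.5 38 -65.5; python3 - <<'E'
from h import *
s=arm.read_state();im=arm.get_image("wrist");c=cam("wrist",s)
q=proj(c,[[430,-326.5,88],[569.4,-330.2,78],[430,-326.5,0]]);print(q)
cv2.imwrite("pics/w1.png",im)
E
```

```text
t 1.05 pos [ 430.4 -327.3  190.3] close-ang 114.5 q [-0.3  0.3 -0.3  0.  -1.  -0.8] w 85.4 -> shift [  0.    0.9 152.3] roll -0.0
[[256.39540949 186.35226483]
 [190.2703981  313.6784839 ]
 [255.95003471 164.74858555]]
```

View pics/w1.png

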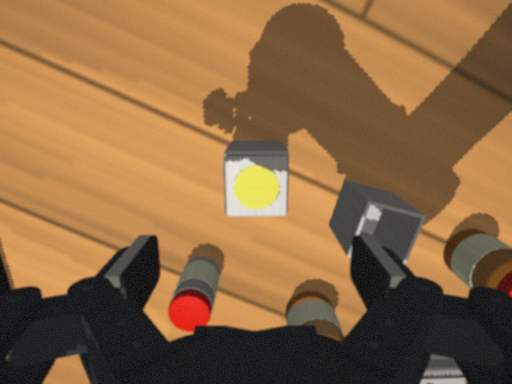

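The wrist view puts the disc at (256,187), on its predicted pixel, with the tin's sides square to the fingers. I'll descend and grip.

Emit:
{"method": "drive_tool", "body": {
  "targets": [
    [-1,0,1,40,0],
    [-1,0,1,80,0],
    [-1,0,1,115,0],
    [-1,0,1,138,0],
    [-1,0,1,152,0],
    [-1,0,1,152,0],
    [0.2,0,1,152,0],
    [1,0,1,152,0],
    [1,0,1,152,0],
    [1,0,1,152,0],
    [1,0,1,152,0],
    [1,0,1,152,0]
  ]
}}

```text
clock: 2.3
position: [431.2, -326.6, 39.8]
ee_rot: [-0.212, 0.977, -0.001, 0.001]
contact_force: [-0.7, -0.7, 5.7]
gripper_width: 53.3
grasp_force: 64.0
```

```bash
python3 plan.py 430 -326.5 180 -65.5; python3 plan.py 569 290 180 90.5
```

```text
t 2.3 pos [ 431.2 -326.6   39.8] close-ang 114.5 q [-0.3  0.5 -0.4  0.  -0.7 -0.8] w 53.3 -> shift [   0.9    0.2 -140.2] roll 0.0
t 2.3 pos [ 431.2 -326.6   39.8] close-ang 114.5 q [-0.3  0.5 -0.4  0.  -0.7 -0.8] w 53.3 -> shift [-381.6  503.4 -140.8] roll 24.0
```

Emit:
{"method": "drive_tool", "body": {
  "targets": [
    [1,0,0,-15,0],
    [1,0,0,-45,0],
    [1,0,0,-85,0],
    [1,0,0,-120,0],
    [1,-8,10,-140,0],
    [1,-30,39,-141,2],
    [1,-55,73,-141,4],
    [1,-82,108,-141,6],
    [1,-110,145,-141,9],
    [1,-138,182,-141,12],
    [1,-165,218,-141,14],
    [1,-190,250,-141,16]
  ]
}}

```text
clock: 3.5
position: [498.9, -17.5, 179.1]
ee_rot: [-0.074, 0.997, 0.0, -0.0]
contact_force: [1.1, 0.3, -0.2]
gripper_width: 53.7
grasp_force: 63.4
```

```bash
python3 plan.py 569 290 180 90.5
```

```text
t 3.5 pos [498.9 -17.5 179.1] close-ang 98.5 q [ 0.3  0.2 -0.4 -0.  -1.  -1.7] w 53.7 -> shift [-114.6  293.8   -0.9] roll 8.0
```

Emit:
{"method": "drive_tool", "body": {
  "targets": [
    [1,-14,36,0,1],
    [1,-28,73,0,2],
    [1,-43,110,0,3],
    [1,-58,148,0,4],
    [1,-73,186,0,5],
    [1,-88,225,0,6],
    [1,-100,257,0,7],
    [1,-109,280,0,8],
    [1,-114,292,0,8],
    [1,-114.6,293.8,0,8],
    [1,-114.6,293.8,0,8],
    [1,-114.6,293.8,0,8]
  ]
}}

```text
clock: 4.7
position: [569.0, 286.5, 179.3]
ee_rot: [-0.004, 1.0, -0.0, -0.0]
contact_force: [-0.5, 0.8, -0.5]
gripper_width: 53.4
grasp_force: 63.4
```

```bash
python3 plan.py 569 290 60 90.5; python3 - <<'E'
from h import *
s=arm.read_state();im=arm.get_image("wrist");c=cam("wrist",s);cv2.imwrite("pics/w2.png",im)
print(s["contact_force"],proj(c,[[569+a,290+b,23] for a in(-35,35) for b in(-35,35)]))
E
```

```text
t 4.7 pos [569.  286.5 179.3] close-ang 90.4 q [ 0.7  0.4 -0.  -0.  -1.1 -2.3] w 53.4 -> shift [ -0.1   3.6 119.3] roll -0.1
[-0.51158317  0.78171855 -0.49194901] [[221.28517531 134.36423029]
 [296.88811357 135.05485368]
 [222.5546386  206.23210911]
 [293.84987049 206.82712025]]
```

View pics/w2.png

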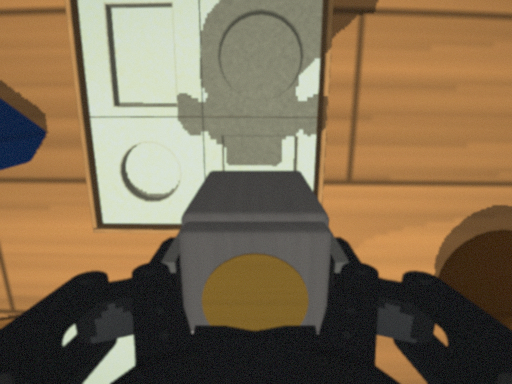

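The wrist view shows the pocket's far edge at row 133 and its sides at columns 223 and 297, matching the prediction. The tin is upright in the grip.

Emit:
{"method": "drive_tool", "body": {
  "targets": [
    [1,0,3.6,15,0],
    [1,0,3.6,45,0],
    [1,0,3.6,75,0],
    [1,0,3.6,100,0],
    [1,0,3.6,115,0],
    [1,0,3.6,122,0],
    [1,0,3.6,125,0],
    [1,0,3.6,125,0]
  ]
}}

```text
clock: 5.55
position: [569.7, 291.3, 54.9]
ee_rot: [-0.004, 1.0, 0.0, 0.0]
contact_force: [0.7, -0.2, -0.2]
gripper_width: 53.5
grasp_force: 63.3
```

Emit:
{"method": "drive_tool", "body": {
  "targets": [
    [1,0,0,1,0],
    [1,0,0,2,0],
    [1,0,0,3,0],
    [1,0,0,4,0],
    [1,0,0,4,0]
  ]
}}

```text
clock: 6.05
position: [569.3, 291.4, 50.3]
ee_rot: [-0.004, 1.0, -0.0, -0.0]
contact_force: [0.3, 0.0, -1.6]
gripper_width: 53.6
grasp_force: 63.3
```

Emit:
{"method": "drive_tool", "body": {
  "targets": [
    [1,0,0,1,0],
    [1,0,0,1,0],
    [1,0,0,1.5,0],
    [1,0,0,1.5,0]
  ]
}}

```text
clock: 6.45
position: [569.4, 291.5, 48.9]
ee_rot: [-0.004, 1.0, 0.0, 0.0]
contact_force: [-0.5, -0.8, -0.8]
gripper_width: 53.4
grasp_force: 63.6
```

Emit:
{"method": "drive_tool", "body": {
  "targets": [
    [1,0,0,0.5,0],
    [1,0,0,1,0],
    [1,0,0,1,0]
  ]
}}

```text
clock: 6.75
position: [569.4, 291.5, 48.9]
ee_rot: [-0.005, 1.0, -0.0, 0.0]
contact_force: [-2.3, -0.9, 4.9]
gripper_width: 53.6
grasp_force: 64.2
```

Contact came at the expected height. I'll release and rise.

Emit:
{"method": "drive_tool", "body": {
  "targets": [
    [-0.4,0,0,0,0],
    [-0.7,0,0,0,0],
    [-0.8,0,0,0,0],
    [-0.8,0,0,0,0],
    [-0.8,0,0,-15,0],
    [-0.8,0,0,-55,0],
    [-0.8,0,0,-100,0],
    [-0.8,0,0,-140,0],
    [-0.8,0,0,-150,0],
    [-0.8,0,0,-150,0]
  ]
}}

```text
clock: 7.75
position: [570.2, 292.1, 200.3]
ee_rot: [-0.004, 1.0, 0.002, 0.002]
contact_force: [-0.5, -0.3, -0.8]
gripper_width: 77.1
grasp_force: 0.0
```

```bash
python3 plan.py 550.6 -73.1 200 26.8;python3 plan.py 419 -61.5 200 90; python3 plan.py 569.4 -330.2 200 90;python3 -c "
from h import *;print(arm.read_state()['joints'].tolist())"
```

```text
t 7.75 pos [570.2 292.1 200.3] close-ang 90.5 q [ 0.7  0.4 -0.   0.  -1.1 -2.3] w 77.1 -> shift [  22.8 -365.    -1. ] roll 63.7
t 7.75 pos [570.2 292.1 200.3] close-ang 90.5 q [ 0.7  0.4 -0.   0.  -1.1 -2.3] w 77.1 -> shift [ 154.3 -352.2   -1.5] roll 0.5
t 7.75 pos [570.2 292.1 200.3] close-ang 90.5 q [ 0.7  0.4 -0.   0.  -1.1 -2.3] w 77.1 -> shift [   6.3 -622.3   -1.8] roll 0.5
[0.7255727040092729, 0.4301518877133293, -0.0005202992621147178, 0.0001157403405905682, -1.134958519693907, -2.2875881853971074]
```

Emit:
{"method": "drive_tool", "body": {
  "targets": [
    [-1,5,-36,0,0],
    [-1,8,-80,0,3],
    [-1,10,-125,0,9],
    [-1,13,-170,0,16],
    [-1,15,-215,0,24],
    [-1,17,-260,0,32],
    [-1,19,-300,0,40],
    [-1,21,-335,0,48],
    [-1,23,-360,0,56],
    [-1,23,-365,0,63.7],
    [-1,23,-365,0,63.7],
    [-1,23,-365,0,63.7]
  ]
}}

```text
clock: 8.95
position: [548.9, -73.7, 196.3]
ee_rot: [0.523, 0.852, -0.001, -0.001]
contact_force: [0.2, -0.5, -0.3]
gripper_width: 85.3
grasp_force: 0.0
```

```bash
python3 plan.py 550.6 -73.1 38 26.8; python3 - <<'E'
from h import *
s=arm.read_state();im=arm.get_image("wrist");c=cam("wrist",s);cv2.imwrite("pics/w3.png",im)
u=np.array([np.cos(np.radians(-63.2)),np.sin(np.radians(-63.2))]);v=np.array([-u[1],u[0]])
q=proj(c,[[*(np.array([550.6,-73.1])+a*35*u+b*21*v),80] for a,b in((-1,-1),(1,-1),(1,1),(-1,1))]);print(q)
E
```

```text
t 8.95 pos [548.9 -73.7 196.3] close-ang 26.9 q [ 0.2  0.3 -0.2 -0.  -1.1 -2.8] w 85.3 -> shift [ -0.4   2.2 158.3] roll 0.1
[[230.9021153  140.08381601]
 [232.16230065 221.67357527]
 [280.9406345  221.86434743]
 [283.08985363 140.28751094]]
```

View pics/w3.png

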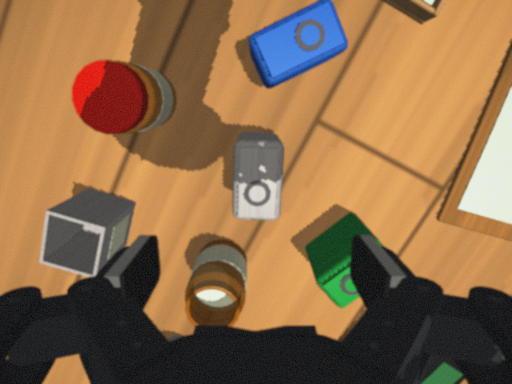

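The wrist view shows the tin at columns 234-282 with its top face ending at row 219, as predicted and aligned. I'll check that the green tin, nearest corner about (308,245), and the open jar are clear of the fingers.

```bash
python3 - <<'E'
from h import *
s=arm.read_state();c=cam("wrist",s);Rt=R.from_quat(s["ee_rot"]).as_matrix()
P=np.r_[onz(c,[(352,212),(308,245)],0),onz(c,[(322,278),(340,305)],80),onz(c,[(247,258)],0),onz(c,[(244,295)],92)]
print(((P-[550.6,-73.1,0])@Rt).round())
E
```

```text
[[ -54.  108.   -0.]
 [ -95.   60.   -0.]
 [ -90.   60.  -80.]
 [-118.   79.  -80.]
 [-111.  -10.   -0.]
 [ -99.  -11.  -92.]]
```

Emit:
{"method": "drive_tool", "body": {
  "targets": [
    [-0.6,0,2,40,0],
    [-0.6,0,2,80,0],
    [-0.6,0,2,120,0],
    [-0.6,0,2,145,0],
    [-0.6,0,2,158,0],
    [-0.6,0,2,158,0],
    [0.2,0,2,158,0],
    [1,0,2,158,0],
    [1,0,2,158,0],
    [1,0,2,158,0],
    [1,0,2,158,0],
    [1,0,2,158,0]
  ]
}}

```text
clock: 10.2
position: [552.5, -72.7, 41.6]
ee_rot: [0.524, 0.852, 0.001, 0.001]
contact_force: [-0.5, 0.4, 6.0]
gripper_width: 41.6
grasp_force: 60.8
```

```bash
python3 plan.py 464 185 180 90.5
```

```text
t 10.2 pos [552.5 -72.7  41.6] close-ang 26.8 q [ 0.2  0.5 -0.4  0.  -0.7 -2.8] w 41.6 -> shift [ 269.7   37.8 -138.7] roll -63.7
```

Emit:
{"method": "drive_tool", "body": {
  "targets": [
    [1,0,0,-15,0],
    [1,0,0,-45,0],
    [1,0,0,-85,0],
    [1,0,0,-120,0],
    [1,8,1,-139,-3],
    [1,30,4,-139,-10],
    [1,60,8,-139,-17],
    [1,95,13,-139,-24],
    [1,130,18,-139,-31],
    [1,165,23,-139,-38],
    [1,200,28,-139,-45],
    [1,228,32,-139,-52]
  ]
}}

```text
clock: 11.4
position: [475.7, 146.4, 178.5]
ee_rot: [0.095, 0.995, 0.0, -0.0]
contact_force: [1.2, 0.2, -2.0]
gripper_width: 41.5
grasp_force: 61.1
```

```bash
python3 plan.py 464 185 180 90.5
```

```text
t 11.4 pos [475.7 146.4 178.5] close-ang 79.1 q [ 0.6  0.2 -0.4 -0.  -1.  -2.4] w 41.5 -> shift [18.8 35.7 -1.5] roll -11.4
```

Emit:
{"method": "drive_tool", "body": {
  "targets": [
    [1,12,22,-1,-6],
    [1,17,33,-1,-10],
    [1,18.8,35.7,-1,-11.4],
    [1,18.8,35.7,-1,-11.4],
    [1,18.8,35.7,-1,-11.4],
    [1,18.8,35.7,-1,-11.4]
  ]
}}

```text
clock: 12.0
position: [465.6, 182.9, 179.7]
ee_rot: [-0.001, 1.0, -0.0, -0.0]
contact_force: [0.1, -0.5, -2.2]
gripper_width: 41.4
grasp_force: 61.1
```

```bash
python3 plan.py 464 185 56 90.5; python3 - <<'E'
from h import *
s=arm.read_state();im=arm.get_image("wrist");c=cam("wrist",s);cv2.imwrite("pics/w4.png",im)
print(s["contact_force"],proj(c,[[464+a,185+b,23] for a in(-43,43) for b in(-29,29)]))
E
```

```text
t 12.0 pos [465.6 182.9 179.7] close-ang 90.1 q [ 0.7  0.2 -0.4 -0.  -1.  -2.3] w 41.4 -> shift [  1.6   2.1 123.7] roll -0.4
[ 0.1051211  -0.45700288 -2.24068581] [[225.77511166 123.99775189]
 [288.86320223 124.18498818]
 [227.54116874 212.42511632]
 [286.24238091 212.57066787]]
```

View pics/w4.png

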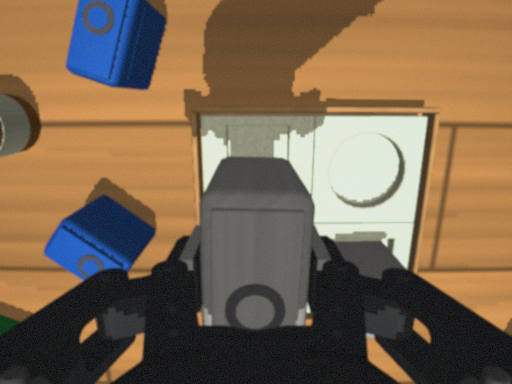

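The pocket edges sit at columns 227 and 289 and row 125, as predicted. The square tin is standing in its pocket behind. Lowering.

Emit:
{"method": "drive_tool", "body": {
  "targets": [
    [1,1.5,2,15,0],
    [1,1.5,2,45,-0.4],
    [1,1.5,2,75,-0.4],
    [1,1.5,2,100,-0.4],
    [1,1.5,2,115,-0.4],
    [1,1.5,2,120,-0.4],
    [1,1.5,2,123,-0.4],
    [1,1.5,2,123,-0.4]
  ]
}}

```text
clock: 12.85
position: [464.6, 185.9, 57.3]
ee_rot: [-0.005, 1.0, 0.0, 0.0]
contact_force: [0.4, -1.7, -2.9]
gripper_width: 41.7
grasp_force: 60.8
```

Emit:
{"method": "drive_tool", "body": {
  "targets": [
    [1,0,0,1,0],
    [1,0,0,2,0],
    [1,0,0,3,0],
    [1,0,0,4,0],
    [1,0,0,4,0]
  ]
}}

```text
clock: 13.35
position: [464.0, 185.7, 52.8]
ee_rot: [-0.005, 1.0, -0.0, -0.0]
contact_force: [-0.0, -0.4, -1.9]
gripper_width: 41.7
grasp_force: 60.8
```

Emit:
{"method": "drive_tool", "body": {
  "targets": [
    [1,0,0,0.5,0],
    [1,0,0,1,0],
    [1,0,0,1.5,0],
    [1,0,0,1.5,0]
  ]
}}

```text
clock: 13.75
position: [464.0, 185.7, 51.2]
ee_rot: [-0.005, 1.0, -0.0, -0.0]
contact_force: [-0.0, -0.0, -3.4]
gripper_width: 41.6
grasp_force: 60.8
```

Emit:
{"method": "drive_tool", "body": {
  "targets": [
    [1,0,0,0.5,0],
    [1,0,0,1,0],
    [1,0,0,1,0]
  ]
}}

```text
clock: 14.05
position: [464.2, 185.8, 50.6]
ee_rot: [-0.005, 1.0, 0.0, 0.0]
contact_force: [-1.0, -1.6, 0.6]
gripper_width: 41.8
grasp_force: 61.2
```

Contact is starting (force went from -3.4 to +0.6). A small press, then release.

Emit:
{"method": "drive_tool", "body": {
  "targets": [
    [1,0,0,0.6,0],
    [1,0,0,0.6,0],
    [-0.2,0,0,0.6,0],
    [-0.5,0,0,0.6,0],
    [-0.6,0,0,0.6,0],
    [-0.6,0,0,0.6,0],
    [-0.6,0,0,-20,0],
    [-0.6,0,0,-60,0],
    [-0.8,0,0,-105,0],
    [-1,0,0,-145,0],
    [-1,0,0,-155,0],
    [-1,0,0,-155,0]
  ]
}}

```text
clock: 15.25
position: [464.8, 186.4, 207.1]
ee_rot: [-0.005, 1.0, 0.002, 0.002]
contact_force: [-1.2, -0.8, -0.0]
gripper_width: 85.5
grasp_force: 0.0
```

```bash
python3 plan.py 419 -61.7 200 90.5
```

```text
t 15.25 pos [464.8 186.4 207.1] close-ang 90.6 q [ 0.7  0.2 -0.3 -0.  -1.  -2.3] w 85.5 -> shift [  48.4 -247.6    6.2] roll 0.1
```

Emit:
{"method": "drive_tool", "body": {
  "targets": [
    [-1,8,-40,1,0],
    [-1,16,-82,2,0],
    [-1,24,-124,3,0],
    [-1,32,-166,4,0],
    [-1,40,-206,5,0],
    [-1,46,-235,6,0],
    [-1,48.4,-247.6,6,0],
    [-1,48.4,-247.6,6,0],
    [-1,48.4,-247.6,6,0],
    [-1,48.4,-247.6,6,0]
  ]
}}

```text
clock: 16.25
position: [418.6, -61.5, 198.9]
ee_rot: [-0.006, 1.0, -0.0, -0.0]
contact_force: [0.2, 0.0, -0.0]
gripper_width: 85.5
grasp_force: 0.0
```

```bash
cat > red.py <<'E'
from h import *
import sys
x,y,z,r=map(float,sys.argv[1:5])
s=arm.read_state();im=arm.get_image("wrist");c=cam("wrist",s);h=cv2.cvtColor(im,cv2.COLOR_BGR2HSV)
m=cv2.inRange(h,(0,150,150),(8,255,255))|cv2.inRange(h,(172,150,150),(179,255,255))
n,l,st,ce=cv2.connectedComponentsWithStats(m)
for i in range(1,n):
    if st[i][4]>100: print(ce[i].round(1),st[i],onz(c,[ce[i]],z)[0].round(1))
print("pred",proj(c,[[x,y,z]]))
E
python3 red.py 419 -61.7 98 27; python3 plan.py 419 -61.7 40 90.5
```

```text
[254.3 189.9] [ 221  161   67   59 3128] [421.2 -62.   98. ]
pred [[254.77952111 187.27863599]]
t 16.3 pos [418.6 -61.5 199.1] close-ang 90.7 q [ 0.2  0.1 -0.5 -0.  -1.  -1.8] w 85.6 -> shift [ -0.5  -0.3 159.1] roll 0.2
```

Emit:
{"method": "drive_tool", "body": {
  "targets": [
    [-1,-1.5,0,40,0],
    [-1,-1.5,0,80,0],
    [-1,-1.5,0,120,0],
    [-1,-1.5,0,145,0],
    [-1,-1.5,0,158,0],
    [-1,-1.5,0,158,0],
    [0.2,-1.5,0,158,0],
    [1,-1.5,0,158,0],
    [1,-1.5,0,158,0],
    [1,-1.5,0,158,0],
    [1,-1.5,0,158,0],
    [1,-1.5,0,158,0]
  ]
}}

```text
clock: 17.5
position: [420.8, -62.0, 42.8]
ee_rot: [-0.006, 1.0, 0.0, 0.002]
contact_force: [-1.0, 1.3, 5.7]
gripper_width: 56.7
grasp_force: 63.8
```

```bash
python3 plan.py 463.3 289.6 210 90.5
```

```text
t 17.5 pos [420.8 -62.   42.8] close-ang 90.6 q [ 0.2  0.3 -0.7  0.  -0.6 -1.8] w 56.7 -> shift [ -46.9  351.2 -166.8] roll 0.1
```

Emit:
{"method": "drive_tool", "body": {
  "targets": [
    [1,0,0,-15,0],
    [1,0,0,-45,0],
    [1,0,0,-85,0],
    [1,0,0,-125,0],
    [1,-1,8,-155,0],
    [1,-4,30,-167,0],
    [1,-8,62,-167,0],
    [1,-13,98,-167,0],
    [1,-18,136,-167,0],
    [1,-23,174,-167,0],
    [1,-28,212,-167,0],
    [1,-33,250,-167,0]
  ]
}}

```text
clock: 18.7
position: [449.2, 189.2, 208.2]
ee_rot: [-0.005, 1.0, 0.0, -0.0]
contact_force: [0.7, 0.1, -3.4]
gripper_width: 56.2
grasp_force: 65.2
```

```bash
python3 plan.py 463.3 289.6 200 90.5
```

```text
t 18.7 pos [449.2 189.2 208.2] close-ang 90.6 q [ 0.7  0.2 -0.3 -0.  -1.1 -2.3] w 56.2 -> shift [-15.1 100.2   8.2] roll 0.1
```

Emit:
{"method": "drive_tool", "body": {
  "targets": [
    [1,-6,38,1,0],
    [1,-10,70,2,0],
    [1,-14,90,4,0],
    [1,-15,99,6,0],
    [1,-15,100,8,0],
    [1,-15,100,8,0],
    [1,-15,100,8,0],
    [1,-15,100,8,0]
  ]
}}

```text
clock: 19.5
position: [464.1, 287.1, 200.6]
ee_rot: [-0.005, 1.0, 0.0, 0.0]
contact_force: [-0.5, 1.1, -3.4]
gripper_width: 56.0
grasp_force: 65.2
```

```bash
python3 plan.py 463.3 289.6 57 90.5; python3 - <<'E'
from h import *
s=arm.read_state();im=arm.get_image("wrist");c=cam("wrist",s);cv2.imwrite("pics/w5.png",im)
print(s["contact_force"],proj(c,[[463.3+a,289.6+b,23] for a,b in((-37,0),(37,0),(0,-37),(0,37))]))
E
```

```text
t 19.5 pos [464.1 287.1 200.6] close-ang 90.5 q [ 0.8  0.3 -0.2  0.  -1.1 -2.4] w 56.0 -> shift [  0.8   2.4 143.6] roll 0.0
[-0.51111076  1.06586096 -3.43272037] [[257.75055958 129.49381234]
 [256.83493625 200.99761763]
 [220.88176523 165.91218018]
 [293.64338106 166.65591264]]
```

View pics/w5.png

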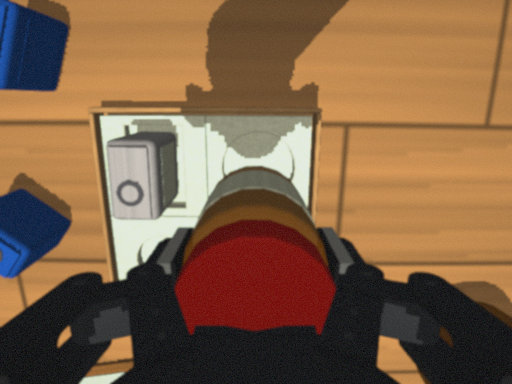

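The pocket ring sits at columns 222-294 with its top at row 130, as predicted, and the oblong tin is seated. Lowering the jar.

Emit:
{"method": "drive_tool", "body": {
  "targets": [
    [1,0.8,2,15,0],
    [1,0.8,2.4,45,0],
    [1,0.8,2.4,80,0],
    [1,0.8,2.4,110,0],
    [1,0.8,2.4,130,0],
    [1,0.8,2.4,139,0],
    [1,0.8,2.4,142,0],
    [1,0.8,2.4,142,0],
    [1,0.8,2.4,142,0]
  ]
}}

```text
clock: 20.45
position: [464.1, 291.2, 59.6]
ee_rot: [-0.005, 1.0, 0.001, 0.001]
contact_force: [-0.3, -0.0, -3.4]
gripper_width: 56.7
grasp_force: 65.2
```

Emit:
{"method": "drive_tool", "body": {
  "targets": [
    [1,0,0,1,0],
    [1,0,0,2,0],
    [1,0,0,3,0],
    [1,0,0,4,0],
    [1,0,0,4,0]
  ]
}}

```text
clock: 20.95
position: [463.2, 290.5, 54.2]
ee_rot: [-0.005, 1.0, -0.0, -0.0]
contact_force: [-0.0, -0.5, -4.7]
gripper_width: 56.2
grasp_force: 65.2
```

Emit:
{"method": "drive_tool", "body": {
  "targets": [
    [1,0,0,0.5,0],
    [1,0,0,1,0],
    [1,0,0,1.5,0],
    [1,0,0,1.5,0]
  ]
}}

```text
clock: 21.35
position: [463.2, 290.5, 52.7]
ee_rot: [-0.005, 1.0, -0.0, -0.0]
contact_force: [0.5, 0.1, -3.3]
gripper_width: 56.4
grasp_force: 65.2
```

Emit:
{"method": "drive_tool", "body": {
  "targets": [
    [1,0,0,0.5,0],
    [1,0,0,1,0],
    [1,0,0,1,0]
  ]
}}

```text
clock: 21.65
position: [463.3, 290.6, 51.9]
ee_rot: [-0.005, 1.0, -0.0, 0.0]
contact_force: [-0.4, -0.7, -2.3]
gripper_width: 56.0
grasp_force: 65.4
```

Emit:
{"method": "drive_tool", "body": {
  "targets": [
    [1,0,0,0.5,0],
    [1,0,0,0.5,0]
  ]
}}

```text
clock: 21.85
position: [463.3, 290.6, 51.9]
ee_rot: [-0.005, 1.0, 0.0, 0.0]
contact_force: [-1.3, -0.8, 2.3]
gripper_width: 56.2
grasp_force: 65.8
```

Contact at 51.9, as expected. Release, rise and head for the shaker.

Emit:
{"method": "drive_tool", "body": {
  "targets": [
    [-0.4,0,0,0.3,0],
    [-0.7,0,0,0.3,0],
    [-0.9,0,0,0.3,0],
    [-0.9,0,0,0.3,0],
    [-0.9,0,0,-15,0],
    [-0.9,0,0,-50,0],
    [-0.9,0,0,-95,0],
    [-1,0,0,-140,0],
    [-1,0,0,-155,0],
    [-1,0,0,-155,0]
  ]
}}

```text
clock: 22.85
position: [464.6, 291.7, 209.7]
ee_rot: [-0.005, 1.0, 0.003, 0.003]
contact_force: [-0.7, -0.8, 0.0]
gripper_width: 85.4
grasp_force: 0.0
```

```bash
python3 plan.py 569.4 -330.2 190 90.5
```

```text
t 22.85 pos [464.6 291.7 209.7] close-ang 90.6 q [ 0.9  0.3 -0.2  0.  -1.1 -2.4] w 85.4 -> shift [ -98.  -623.1   17. ] roll 0.1
```

Emit:
{"method": "drive_tool", "body": {
  "targets": [
    [-1,-4,-28,0,0],
    [-1,-10,-65,1,0],
    [-1,-17,-108,3,0],
    [-1,-24,-152,4,0],
    [-1,-31,-196,5,0],
    [-1,-38,-240,6,0],
    [-1,-45,-284,8,0],
    [-1,-52,-328,9,0],
    [-1,-59,-372,10,0],
    [-1,-66,-416,11,0],
    [-1,-73,-460,13,0],
    [-1,-79,-500,14,0]
  ]
}}

```text
clock: 24.05
position: [546.7, -210.5, 190.2]
ee_rot: [-0.005, 1.0, 0.0, -0.002]
contact_force: [0.2, 0.1, 0.3]
gripper_width: 85.4
grasp_force: 0.0
```

```bash
python3 plan.py 569.4 -330.2 190 90.5
```

```text
t 24.05 pos [ 546.7 -210.5  190.2] close-ang 90.6 q [-0.1  0.3 -0.1 -0.  -1.1 -1.5] w 85.4 -> shift [ -21.5 -119.9    0.1] roll 0.1
```

Emit:
{"method": "drive_tool", "body": {
  "targets": [
    [-1,-8,-45,0,0],
    [-1,-15,-85,0,0],
    [-1,-20,-112,0,0],
    [-1,-21.5,-120,0,0],
    [-1,-21.5,-120,0,0],
    [-1,-21.5,-120,0,0],
    [-1,-21.5,-120,0,0]
  ]
}}

```text
clock: 24.75
position: [570.2, -327.0, 192.2]
ee_rot: [-0.006, 1.0, 0.0, -0.0]
contact_force: [0.2, 0.4, 1.2]
gripper_width: 85.4
grasp_force: 0.0
```

```bash
python3 red.py 569.4 -330.2 78 20; python3 plan.py 569.4 -330.2 32 90.5
```

```text
[249.5 182.5] [ 226  160   48   46 1731] [ 570.3 -331.5   78. ]
pred [[251.0263234  181.55937717]]
t 24.8 pos [ 570.3 -327.   192.5] close-ang 90.7 q [-0.3  0.5  0.  -0.  -1.1 -1.3] w 85.3 -> shift [  1.   -3.2 160.5] roll 0.2
```

Emit:
{"method": "drive_tool", "body": {
  "targets": [
    [-0.8,0.5,-3.8,40,0],
    [-0.7,0.5,-3.8,80,0],
    [-0.7,0.5,-3.8,120,0],
    [-0.7,0.5,-3.8,148,0],
    [-0.7,0.5,-3.8,162,0],
    [-0.7,0.5,-3.8,162,0],
    [0.2,0.5,-3.8,162,0],
    [1,0.5,-3.8,162,0],
    [1,0.5,-3.8,162,0],
    [1,0.5,-3.8,162,0],
    [1,0.5,-3.8,162,0],
    [1,0.5,-3.8,162,0]
  ]
}}

```text
clock: 26.0
position: [571.5, -332.6, 32.9]
ee_rot: [-0.006, 1.0, -0.001, 0.002]
contact_force: [0.5, 1.7, 7.3]
gripper_width: 40.7
grasp_force: 61.0
```

```bash
python3 plan.py 568.4 185.3 190 90.5
```

```text
t 26.0 pos [ 571.5 -332.6   32.9] close-ang 90.6 q [-0.3  0.6 -0.1  0.  -0.8 -1.3] w 40.7 -> shift [  -3.4  517.6 -158. ] roll 0.1
```

Emit:
{"method": "drive_tool", "body": {
  "targets": [
    [1,0,0,-15,0],
    [1,0,0,-45,0],
    [1,0,0,-85,0],
    [1,0,0,-125,0],
    [1,0,8,-150,0],
    [1,0,32,-158,0],
    [1,-1,68,-158,0],
    [1,-1,108,-158,0],
    [1,-1,150,-158,0],
    [1,-1,192,-158,0],
    [1,-2,234,-158,0],
    [1,-2,276,-158,0]
  ]
}}

```text
clock: 27.2
position: [568.3, -54.7, 189.1]
ee_rot: [-0.005, 1.0, 0.0, 0.0]
contact_force: [0.7, -0.9, -0.9]
gripper_width: 40.6
grasp_force: 60.7
```

```bash
python3 plan.py 568.4 185.3 190 90.5
```

```text
t 27.2 pos [568.3 -54.7 189.1] close-ang 90.6 q [ 0.2  0.3 -0.2 -0.  -1.1 -1.8] w 40.6 -> shift [ -2.5 240.   -0.9] roll 0.1
```

Emit:
{"method": "drive_tool", "body": {
  "targets": [
    [1,-1,40,0,0],
    [1,-1,82,0,0],
    [1,-2,124,0,0],
    [1,-2,165,0,0],
    [1,-2,200,0,0],
    [1,-2,225,0,0],
    [1,-2,237,0,0],
    [1,-2,240,0,0],
    [1,-2,240,0,0],
    [1,-2,240,0,0],
    [1,-2,240,0,0]
  ]
}}

```text
clock: 28.3
position: [568.4, 182.6, 188.4]
ee_rot: [-0.004, 1.0, -0.0, -0.0]
contact_force: [-0.6, 0.8, -1.5]
gripper_width: 40.3
grasp_force: 60.8
```

```bash
python3 plan.py 568.4 185.3 48 90.5; python3 - <<'E'
from h import *
s=arm.read_state();im=arm.get_image("wrist");c=cam("wrist",s);cv2.imwrite("pics/w6.png",im)
print(s["contact_force"],proj(c,[[568.4+a,185.3+b,23] for a,b in((-29,0),(29,0),(0,-29),(0,29))]))
E
```

```text
t 28.3 pos [568.4 182.6 188.4] close-ang 90.5 q [ 0.6  0.4 -0.1  0.  -1.1 -2.1] w 40.3 -> shift [ -0.    2.7 140.4] roll 0.0
[-0.60926928  0.8043083  -1.49541398] [[258.05174793 139.94819143]
 [257.31445549 197.90831949]
 [228.08937015 169.32346688]
 [287.2386644  169.9044485 ]]
```

View pics/w6.png

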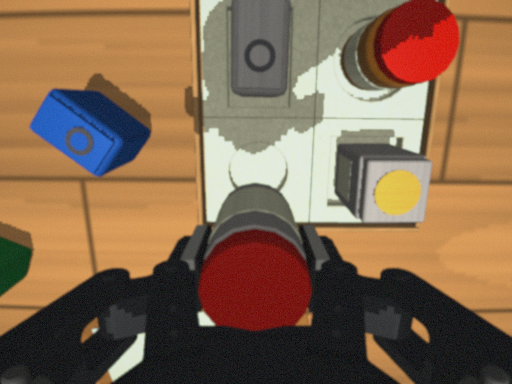

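The small pocket spans columns 229-288, as predicted. The jar, oblong tin and square tin are standing in their pockets. Lowering the shaker.

Emit:
{"method": "drive_tool", "body": {
  "targets": [
    [1,0,2,15,0],
    [1,0,2,45,0],
    [1,0,2,80,0],
    [1,0,2,110,0],
    [1,0,2,130,0],
    [1,0,2,137,0],
    [1,0,2,140,0],
    [1,0,2,140,0],
    [1,0,2,140,0]
  ]
}}

```text
clock: 29.25
position: [569.3, 186.2, 49.7]
ee_rot: [-0.005, 1.0, 0.001, 0.001]
contact_force: [0.9, -0.7, -0.3]
gripper_width: 40.6
grasp_force: 60.8
```

Emit:
{"method": "drive_tool", "body": {
  "targets": [
    [1,0,0,1,0],
    [1,0,0,2,0],
    [1,0,0,3,0],
    [1,0,0,4,0],
    [1,0,0,4,0]
  ]
}}

```text
clock: 29.75
position: [568.3, 185.8, 44.2]
ee_rot: [-0.005, 1.0, -0.0, -0.0]
contact_force: [0.3, -0.1, -1.6]
gripper_width: 40.7
grasp_force: 60.8
```

Emit:
{"method": "drive_tool", "body": {
  "targets": [
    [1,0,0,0.5,0],
    [1,0,0,1,0],
    [1,0,0,1.5,0],
    [1,0,0,1.5,0]
  ]
}}

```text
clock: 30.15
position: [568.3, 185.8, 42.7]
ee_rot: [-0.005, 1.0, -0.0, -0.0]
contact_force: [-0.2, -0.0, -1.0]
gripper_width: 40.5
grasp_force: 60.8
```

Emit:
{"method": "drive_tool", "body": {
  "targets": [
    [1,0,0,0.5,0],
    [1,0,0,1,0],
    [1,0,0,1,0]
  ]
}}

```text
clock: 30.45
position: [568.4, 185.9, 42.0]
ee_rot: [-0.005, 1.0, -0.0, 0.0]
contact_force: [-0.6, 0.1, -0.1]
gripper_width: 40.6
grasp_force: 60.8
```

Emit:
{"method": "drive_tool", "body": {
  "targets": [
    [1,0,0,0.4,0],
    [1,0,0,0.4,0]
  ]
}}

```text
clock: 30.65
position: [568.5, 185.9, 41.9]
ee_rot: [-0.005, 1.0, -0.0, 0.0]
contact_force: [-1.9, -0.4, 4.5]
gripper_width: 40.4
grasp_force: 60.8
```

Emit:
{"method": "drive_tool", "body": {
  "targets": [
    [-0.1,0,0,0,0],
    [-0.4,0,0,0,0],
    [-0.6,0,0,0,0],
    [-0.6,0,0,0,0],
    [-0.6,0,0,-15,0],
    [-0.6,0,0,-50,0],
    [-0.6,0,0,-95,0],
    [-0.6,10,-30,-140,0],
    [-0.6,20,-75,-160,0],
    [-0.6,30,-120,-160,0],
    [-0.6,40,-165,-160,0],
    [-0.6,45,-200,-160,0]
  ]
}}

```text
clock: 31.85
position: [524.3, -16.7, 201.9]
ee_rot: [-0.005, 1.0, 0.0, 0.0]
contact_force: [1.0, -1.0, 0.0]
gripper_width: 68.4
grasp_force: 0.0
```

Emit:
{"method": "drive_tool", "body": {
  "targets": [
    [-0.6,0,-40,0,0],
    [-0.6,0,-70,0,0],
    [-0.6,0,-80,0,0],
    [-0.6,0,-80,0,0],
    [-0.6,0,-80,0,0]
  ]
}}

```text
clock: 32.35
position: [526.4, -94.1, 201.3]
ee_rot: [-0.005, 1.0, 0.0, -0.0]
contact_force: [0.1, 0.2, 0.3]
gripper_width: 68.2
grasp_force: 0.0
```

```bash
python3 - <<'E'
from h import *
t=arm.get_image("top");s=arm.get_image("scene")
a=cv2.resize(t[60:280,60:440],(760,440));cv2.imwrite("pics/f1.png",a)
b=cv2.resize(s[80:350,100:440],(748,594));cv2.imwrite("pics/f2.png",b)
E
```

```text
(no output)
```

View pics/f1.png

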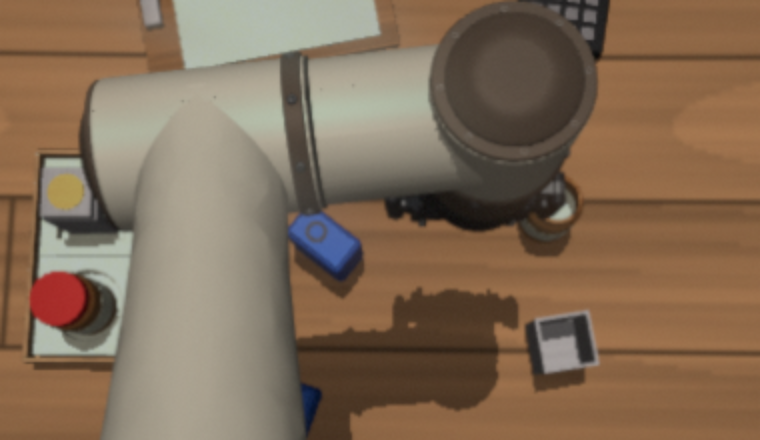

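View pics/f2.png

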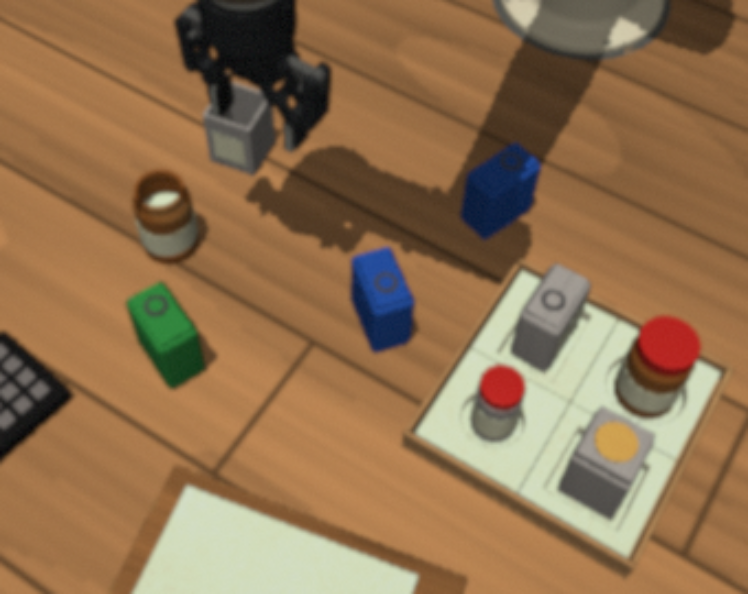

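The scene crop shows all four goods upright in their pockets: oblong (550,315), jar (655,365), shaker (497,405) and square (607,460). The open jar (167,218) and open tin (238,130) are where they were, and the arm is clear.

```bash
python3 -c "
from bench import arm
print(arm.job_done())"
```

```text
the job is handed in; nothing more can be done
None
```

All four sealed goods stand upright in their own pockets, the open jar and open tin were left where they stood, and the job was handed in at about 32 s.

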